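# Set the ring stop and hold the sprung clamp arm open

## Task

On the ring-marking fixture, turn the knob on the white gearbox until the sliding stop's pointer lines up point to point with the setting tag at the plate's far edge; move it with the knob only, never by touching the stop. Then push the sprung clamp arm back by its roller post, past the click of its pawl and nearly to the end of its travel, so that a ring can be loaded, and finish while still holding it there against its spring with the pointer still on the tag. Leave the ring gauge, the screwdriver and the jar alone.

Things in the scene. Friction and masses are not known exactly. Their poses are not given: they have to be found in the camera images.
- fixture: Ring-marking fixture, fixed: aluminium plate 220 (x) by 300 (y) by 15 mm. Origin: centre of its underside, on the table; +x roughly away from the robot, +y to the robot's left, z up. It carries the white gearbox with the knob (+y end), the stop rail along y near its far edge (x = 88 mm) and the sprung clamp arm (-y end).
- knob_grip (a point): Grip point of the black knob: on its vertical axis, 77 mm above the table, at (-20, 95) mm in the fixture's frame. The knob's grip is an upright bar 42 mm long, 14 mm thick, from 52 to 84 mm above the table, on a round skirt 44 mm across. This frame turns with the knob: its x lies along the bar, so grasp across its y.
- knob (a joint): Knob angle, rad, 0 to 6.28; grows clockwise seen from above; stays where it is left (friction about 0.04 N m). Each radian shifts the sliding stop 12 mm.
- pointer_tip (a point): Tip of the dark pointer on the sliding stop, 41 mm above the table, at x = 107 mm in the fixture's frame, pointing to its +x. Turning the knob clockwise shifts it along the fixture's -y, 12 mm per radian. It always starts on the +y side of the tag's point.
- stop_slide: Sliding stop that carries the pointer: an aluminium block 30 by 22 mm on the rail with a finger reaching back to x = 28 mm in the fixture's frame, nowhere higher than 41 mm above the table. Origin on the table, on the fixture's line x = 0, at the pointer's y. Do not touch it.
- mark_tip (a point): Tip of the dark point on the setting tag, a fixed upright steel block 20 by 20 mm, 41 mm high, standing just beyond the plate's far edge. It faces the pointer (3 mm gap). Axes parallel to the fixture's. Aligned when pointer_tip and mark_tip have the same y in this frame; within 3 mm will do.
- clamp_arm (a joint): Angle of the sprung clamp arm about its vertical pivot, rad. 0 = at rest, along the fixture's +x; grows clockwise from above, roller swinging to the fixture's -y; click at 0.30 (brass pawl highest, then it drops), end stop at 0.64; beyond 0.50 counts as pushed back. It never latches: the spring returns it to 0 if let go. Push at the roller: 4.5 N at first, about 7 N before the click, almost none at 0.40, 8 N at the end.
- roller_post: Upright steel roller post at the clamp arm's end: 20 mm in diameter, from 30 to 85 mm above the table. Origin on its axis, 60 mm above the table, 100 mm from the pivot axis. It can also spin stiffly on its own axis. Push on its side that faces the fixture's +y, following the arm's arc about the pivot. Round about it is only the arm's bar, 18 mm wide, 20 to 30 mm above the table.
- clamp_pivot (a point): Point on the clamp arm's vertical pivot axis, 60 mm above the table, at (-75, -50) mm in the fixture's frame; the steel pivot pin is 18 mm in diameter, its top 45 mm above the table.
- ring_gauge: Loose steel ring, 60 mm outside, 40 mm inside, 22 mm high, lying beside the fixture's -y end; leave it alone. Origin at the centre of its underside.
- driver: Loose screwdriver lying beyond the fixture's +y end, roughly along x; leave it alone.
- jar: Loose closed jar, 52 mm across, 60 mm high, near the -y end on the robot's side; leave it alone. Origin at the centre of its underside.

How it is judged:
On the way, in this order (a step that is already met when the one before it is completed fails the run):
1. the knob has brought the pointer onto the setting tag's point (within 3 mm along the rail) (y of pointer_tip in the frame of mark_tip between -0.003 and 0.003 m), for 0.2 s.
2. the clamp arm has been pushed past the click (value of joint clamp_arm above 0.5 rad), for 0.2 s.
At the end, for the whole second after the job is handed in: The robot is still pushing on the roller post (with more than 1 N), the arm stands beyond 0.50 rad (click at 0.30, end stop at 0.64), and the pointer is within 3 mm of the setting tag's point along the rail (all of step 1 and value of joint clamp_arm above 0.5 rad and contact force between any of the fingers, the arm and roller_post above 1 N); the arm keeps its last pose, push and grip.
It fails at once if the robot touches the sliding stop or its pointer (contact force between any of the fingers, the arm and stop_slide above 1 N).
It fails at once if a bystander (ring gauge, screwdriver, jar) is moved more than 20 mm (distance of any of ring_gauge, driver, jar from where it was at the start of the episode above 0.02 m).
It also fails if it takes over 51 s, if anything falls off the work surface, if the arm or the gripper's body presses on something with over 40 N, if the wrist force passes 120 N, or if a joint passes its speed limit or range.

## Robot

A 6-joint arm with a two-finger parallel gripper is mounted at the origin on the work surface. World frame = base frame: x ahead of the robot, y to its left, z up, the work surface at z = 0. Lengths are in m, angles in rad, forces in N, time in s.
With the tool pointing down it reaches from about 0.275 to 1 m from the base axis. Payload 8.4 kg.
Tool frame: the origin (TCP) lies on the centre line of the jaws, within the pads' length; the fingertips stand 14 mm ahead of it and the grasp point (between the pads) lies 5 mm behind it; z points along the fingers, y is the line along which they close (so a half turn about z gives the same grasp; the last joint's range is limited). The gripper opens to 85 mm and grips with 20 to 120 N. Pads are 22 mm wide; open, the fingers measure 114 mm over their backs; the gripper's body (76 mm by 85 mm) begins 54 mm behind the grasp point. The pads swing forward as they close: fully open they stand 13 mm farther back than shut.
Start: joints at [1.163, 0.353, 1.633, -0, 1.155, -0.002], TCP at [0.247, 0.574, 0.245] pointing down, gripper open.
Joint ranges: [-2.63, 2.63], [-0.92, 2.1], [0.06, 2.66], [-1.3, 4.44], [0, 2.69], [-3.02, 3.02]. Speed limits (rad/s): [2.22, 2.22, 2.79, 3.14, 3.14, 3.14].

## Interface

Orientations are given as [roll, pitch, yaw] about the fixed x, y, z axes, in that order (R = Rz(yaw) Ry(pitch) Rx(roll)).
In Python, from workcell import observe, get_image, camera_info, job_done, recognise, place_of gives the robot as it stands.
- The arm moves only by the tool play_rows, never from a script. Its argument "motion" is a list that holds one entry, the list of rows, each a list of 4 numbers: the shift along the tool's x, y, z in cm, then the turn about the tool's z in degrees. A call has 1 to 10 rows; each row is the pose to reach, as a shift and turn from the pose commanded when the call began, along the tool's axes at that moment; what a row does not reach only later rows make up. A row lasts 1/10 s, in which the tool goes at most 50 mm and 8.59 degrees, less where a joint would pass 70% of its speed; a pose out of reach is approached as far as the arm can. A call with a gripper value outside its range is refused whole. "claw" is the finger opening in cm, from 0 to 8.54, set as the call begins (left out, the last holds). The fingers move at their own pace and stop on an object; the grip force is fixed at half the most. Time passes only in rows, so rows that repeat a pose let the fingers close. It gives the time, the measured TCP pose, the force, the opening and the grip force at its end, in the units of the state.
- observe(): the state, without advancing time (a new reading comes with each control period).
- get_image(name): name is "side" or "top" or "wrist"; returns (picture, depth): 384x512x3 uint8, red, green, blue; 384x512 float32, m along the optical axis (not along the pixel's ray), 0 where there is no reading.
- camera_info(name): a dict with "intrinsics" (3x3 intrinsics, pixels), "extrinsics" (4x4, takes a point from camera to world coordinates); the wrist camera has in their place "mount" (4x4, takes a point from camera to tool coordinates, whose origin is the TCP and whose axes are the flange's). Camera axes: x right, y down, z forward; pixel columns grow to the right and rows downward; lengths in m; the calibration is good to about 2 mm. A picture is of the moment at which its call begins: read the wrist's pose just before it. camera_info takes no time and is no camera call.
- job_done(): hands the job in; it is judged then, once.
Trained networks look in the newest picture that a camera, given by its name, has taken for a name from the list of things; names that differ only in an ending like _2 or _b are one class to them, and where a whole thing is asked for, a point or a joint stands for the part that bears it (a point fixed in the world has none). Each returns a list of dicts, best first, with "p" (0 to 1); they miss things now and then, are a little off and sometimes report something else, mostly with a low value. They report only what shows in the picture. A call takes as long as a camera call.
- recognise(camera, query): "bbox" ([left, top, right, bottom] in pixels, round what is visible of it).
- place_of(camera, query): "centre" ([column, row] in pixels: a listed point, or the origin of a listed thing).
The state is a dict: "time_s": time; "qpos": joint angles; "qvel": joint speeds; "tau": joint torques, N m; "ee_pos": TCP position; "ee_rot": TCP orientation; "ft_force": force on the tool from outside, world axes, zero at the start; "moment": the same for the moment, N m; "grip_width": finger opening in m; "finger_force": force on a finger pad.
Only numpy, scipy, OpenCV 4.12 (cv2) and the standard library are available. Lean on these libraries where they do the work, as an engineer would, in place of code of your own. Each camera call takes 0.05 s, during which the arm holds its last target. There are 200 camera calls.

## Working session

There is one attempt and no reset: what is moved stays moved. The work goes in short steps, Python scripts to look and compute and a tool call to move; the robot and the scene stay as the last step left them, time stands still between calls to the robot, and variables do not carry over. Pictures are saved under pics/ and viewed, at most 10 in all, crops included, and the job is handed in when it is done.

Besides the shell and the picture viewer there is one more tool, called after "Call:" as a command line: name --argument value ..., lists and objects as JSON in quotes. play_rows: Moves the arm, as the interface text tells. Its arguments: {"type":"object","properties":{"motion":{"type":"array","items":{"type":"array","items":{"type":"array","items":{"type":"number"}}}},"claw":{"type":"number"}},"required":["motion"]}

```bash
mkdir -p pics; ls; cat > h.py <<'E'
import numpy as np, cv2
from scipy.spatial.transform import Rotation as R
from workcell import *
def cam(n):
    c=camera_info(n); K=np.array(c["intrinsics"])
    if n=="wrist":
        s=observe(); T=np.eye(4); T[:3,:3]=R.from_euler("xyz",s["ee_rot"]).as_matrix(); T[:3,3]=s["ee_pos"]
        return K,T@np.array(c["mount"])
    return K,np.array(c["extrinsics"])
def ray_z(K,T,px,z):
    d=T[:3,:3]@np.linalg.solve(K,[px[0],px[1],1]); o=T[:3,3]
    return o+d*(z-o[2])/d[2]
E
cat > a.py <<'E'
from h import *
s=observe(); print(s["time_s"],s["ee_pos"],s["ee_rot"],s["grip_width"])
Z=dict(fixture=0,knob_grip=.077,pointer_tip=.041,mark_tip=.041,roller_post=.06,clamp_pivot=.06,ring_gauge=0,jar=0,driver=.01,stop_slide=0)
for c in ["top","side"]:
    K,T=cam(c); im,d=get_image(c); cv2.imwrite(f"pics/{c}0.png",im[:,:,::-1]); print(c,T[:3,3].round(3))
    for q in Z:
        for r in place_of(c,q)[:1]:
            print(q,round(r["p"],2),np.round(r["centre"],1),ray_z(K,T,r["centre"],Z[q]).round(4)[:2])
E
python3 a.py
```

```text
pics
0.0 [0.2465436  0.57383668 0.24454812] [-3.14023585e+00 -1.37080639e-05  2.73578360e+00] 0.08567204425080613
top [0.394 0.053 1.17 ]
fixture 0.61 [250.3 186.2] [0.5126 0.0514]
knob_grip 0.7 [209.  176.1] [0.5286 0.1493]
pointer_tip 0.69 [237.1 132.5] [0.6415 0.0843]
mark_tip 0.64 [244.1 133.3] [0.6395 0.0671]
roller_post 0.61 [270.5 182.2] [0.5163 0.003 ]
clamp_pivot 0.9 [259.9 218. ] [0.4304 0.0285]
ring_gauge 0.57 [350.6 184.8] [ 0.5168 -0.2028]
jar 0.65 [324.2 259.9] [ 0.3283 -0.1333]
driver 0.97 [167.9 149.1] [0.6051 0.2594]
stop_slide 0.67 [248.3 184.5] [0.5169 0.0565]
side [ 0.019 -0.672  0.779]
fixture 0.78 [255.2 225. ] [0.508  0.0528]
knob_grip 0.56 [238.2 175.3] [0.5304 0.1552]
pointer_tip 0.57 [295.5 187.1] [0.644  0.0716]
mark_tip 0.61 [295.1 190.5] [0.6346 0.0613]
roller_post 0.75 [272.7 216.1] [ 0.5193 -0.0016]
clamp_pivot 0.94 [228.7 223.6] [0.4255 0.0353]
ring_gauge 0.61 [330.1 289.1] [ 0.5194 -0.2009]
jar 0.84 [236.3 311.2] [ 0.3312 -0.1353]
driver 0.97 [240.4 168.2] [0.6022 0.2583]
stop_slide 0.79 [249.1 205.1] [0.5385 0.1232]
```

```bash
python3 -c "
import cv2
a=cv2.imread('pics/top0.png');cv2.imwrite('pics/top0c.png',cv2.resize(a[100:290,150:390],None,fx=3.2,fy=3.1,interpolation=cv2.INTER_CUBIC))"
```

```text
(no output)
```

View pics/top0c.png

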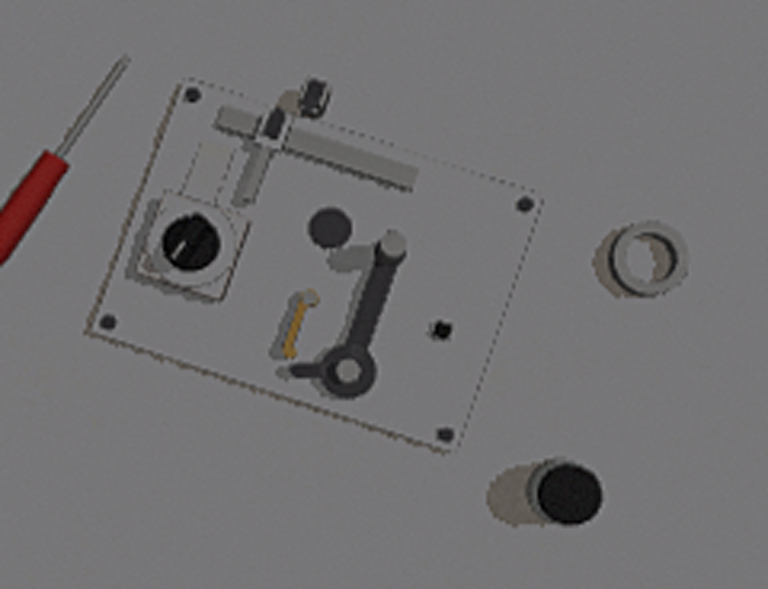

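View pics/side0.png

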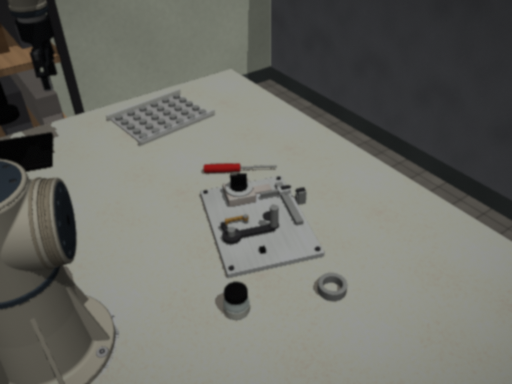

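The top view shows the plate turned about -19°. The knob is at crop (190,242), the pointer near (285,103), the tag at (315,98) and the roller at (390,245). Next I'll fit the fixture pose and plan a close wrist view.

```bash
cat >> h.py <<'E'
def fit(F,W):
    F=np.array(F);W=np.array(W);f=F-F.mean(0);w=W-W.mean(0)
    a=np.arctan2((f[:,0]*w[:,1]-f[:,1]*w[:,0]).sum(),(f*w).sum()); C=np.array([[np.cos(a),-np.sin(a)],[np.sin(a),np.cos(a)]])
    t=W.mean(0)-C@F.mean(0); return a,C,t,(W-(F@C.T+t))*1000
def go(p,yaw=None):
    s=observe(); Rm=R.from_euler("xyz",s["ee_rot"]).as_matrix()
    sh=Rm.T@(np.array(p)-s["ee_pos"])*100
    tu=0 if yaw is None else np.degrees(s["ee_rot"][2]-yaw)
    print("shift cm",sh.round(2),"turn",round((tu+180)%360-180,1))
E
python3 - <<'E'
from h import *
F=[[0,0],[-.02,.095],[.025,-.05],[-.075,-.05]]
W=[[.5103,.0521],[.5295,.1522],[.5178,.0007],[.428,.0319]]
a,C,t,r=fit(F,W); print(np.degrees(a),t,r.round(1))
for n,p in dict(pt=[.6427,.078],mk=[.637,.0642]).items(): print(n,C.T@(np.array(p)-t))
print(np.array(camera_info("wrist")["mount"]).round(3),camera_info("wrist")["intrinsics"])
go([.56,.10,.28]); print(observe()["qpos"])
E
```

```text
-20.472048355099034 [0.51323194 0.05427542] [[-2.9 -2.2]
 [ 1.8  1.9]
 [-1.4  2. ]
 [ 2.5 -1.8]]
pt [0.11299356 0.06750771]
mk [0.11248011 0.0525857 ]
[[-0.    -0.95  -0.311  0.08 ]
 [ 1.    -0.001  0.001  0.   ]
 [-0.002 -0.311  0.95  -0.129]
 [ 0.     0.     0.     1.   ]] [[311.09674828   0.         254.19133978]
 [  0.         311.09674828 189.01833152]
 [  0.           0.           1.        ]]
shift cm [-47.5  -31.21  -3.47] turn 0
[ 1.16261376e+00  3.52973525e-01  1.63340321e+00 -3.84196990e-05
  1.15514255e+00 -2.40715010e-03]
```

Call:
play_rows --motion '[[[-47.5,-31.2,-3.5,0],[-47.5,-31.2,-3.5,0],[-47.5,-31.2,-3.5,0],[-47.5,-31.2,-3.5,0],[-47.5,-31.2,-3.5,0],[-47.5,-31.2,-3.5,0],[-47.5,-31.2,-3.5,0],[-47.5,-31.2,-3.5,0],[-47.5,-31.2,-3.5,0],[-47.5,-31.2,-3.5,0]]]'

```text
time_s: 2.1
ee_pos: [0.5227, 0.156, 0.2765]
ee_rot: [3.141, 0.0, 2.736]
ft_force: [0.9, 1.3, 1.4]
grip_width: 0.0853
finger_force: 0.0
```

Call:
play_rows --motion '[[[-5,-3.2,0,0],[-5,-3.2,0,0],[-5,-3.2,0,0],[-5,-3.2,0,0]]]'

```text
time_s: 2.5
ee_pos: [0.5545, 0.1092, 0.2758]
ee_rot: [3.142, -0.001, 2.735]
ft_force: [0.5, 1.1, 0.1]
grip_width: 0.0856
finger_force: 0.0
```

```bash
cat > b.py <<'E'
from h import *
import sys
Z=dict(fixture=0,knob_grip=.077,pointer_tip=.041,mark_tip=.041,roller_post=.06,clamp_pivot=.06,stop_slide=0)
K,T=cam("wrist"); im,d=get_image("wrist"); cv2.imwrite(f"pics/{sys.argv[1]}.png",im[:,:,::-1]); np.savez(f"pics/{sys.argv[1]}",im=im,d=d,K=K,T=T)
s=observe(); print(s["ee_pos"],s["ee_rot"],s["qpos"])
for q in Z:
    for r in place_of("wrist",q)[:1]:
        print(q,round(r["p"],2),np.round(r["centre"],1),ray_z(K,T,r["centre"],Z[q]).round(4)[:2])
E
python3 b.py w1
```

```text
[0.5543404  0.10971281 0.27588384] [ 3.14155839e+00 -7.39607865e-04  2.73650945e+00] [ 1.92477905e-01  2.31791364e-01  1.72966937e+00  4.80546065e-04
  1.18072413e+00 -9.73418066e-01]
fixture 0.67 [204.7 139.7] [0.5154 0.0567]
knob_grip 0.63 [282.4 124.6] [0.5267 0.1538]
pointer_tip 0.6 [263.8 224.1] [0.6388 0.087 ]
mark_tip 0.74 [246.5 224.5] [0.6306 0.0665]
roller_post 0.7 [153.9 172.6] [ 0.5212 -0.001 ]
clamp_pivot 0.57 [135.9  79.4] [0.4251 0.0309]
```

View pics/w1.png

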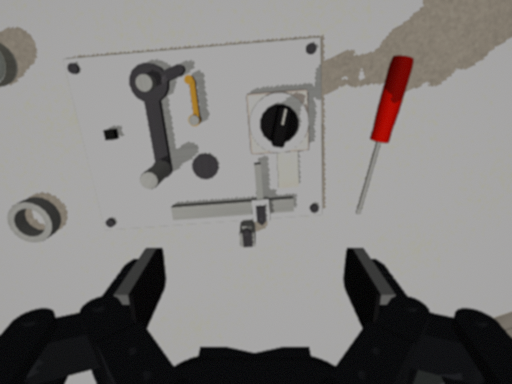

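The wrist view shows the knob at (280,124) with its white line, the pointer at about (262,218) and the tag at about (247,230). I'll zoom in on these.

```bash
python3 -c "
import cv2,numpy as np
a=cv2.imread('pics/w1.png')
a=cv2.convertScaleAbs(a,alpha=1.3)
k=cv2.resize(a[95:155,240:320],(520,390),interpolation=cv2.INTER_CUBIC)
p=cv2.resize(a[190:250,225:305],(520,390),interpolation=cv2.INTER_CUBIC)
c=np.hstack([k,p]);c=cv2.resize(c,(800,300));cv2.imwrite('pics/w1c.png',c)"
```

```text
(no output)
```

View pics/w1c.png

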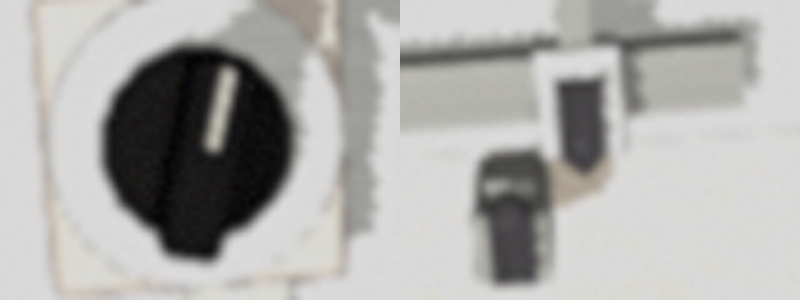

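```bash
python3 - <<'E'
from h import *
z=np.load("pics/w1.npz");K,T=z["K"],z["T"]
rz=lambda p,h:ray_z(K,T,p,h)[:2]
F=[[0,0],[-.02,.095],[.025,-.05],[-.075,-.05]]
W=[[.5154,.0567],[.5267,.1538],[.5212,-.001],[.4251,.0309]]
a,C,t,r=fit(F,W); print(np.degrees(a),t,r.round(1))
W2=(np.array(W)*2+np.array([[.5126,.0514],[.5286,.1493],[.5163,.003],[.4304,.0285]])+np.array([[.508,.0528],[.5304,.1552],[.5193,-.0016],[.4255,.0353]]))/4
a,C,t,r=fit(F,W2); print(np.degrees(a),t,r.round(1))
p=rz([262,224.4],.041);m=rz([247.6,229],.041)
for q in(p,m): print(q,(C.T@(q-t)*1000).round(1))
A=rz([240+230/5,95+70/5],.084);B=rz([240+213/5,95+152/5],.084);print(A,B,"bar dir",np.degrees(np.arctan2(*(A-B)[::-1])))
print("knob",C@F[1]+t,"roller",C@F[2]+t,"pivot",C@F[3]+t)
# depth-based knob top
d=z["d"];v,u=np.mgrid[95:160,240:325];dd=d[95:160,240:325]
P=np.stack([(u-K[0,2])/K[0,0]*dd,(v-K[1,2])/K[1,1]*dd,dd],-1)@T[:3,:3].T+T[:3,3]
s=P[(P[...,2]>.078)&(P[...,2]<.1)];print(len(s),s.mean(0));c=s[:,:2]-s[:,:2].mean(0);w,V=np.linalg.eigh(c.T@c);print(np.degrees(np.arctan2(V[1,1],V[0,1])),np.sqrt(12*w/len(s)))
E
```

```text
-18.82526769235637 [0.51406723 0.05563618] [[ 1.3  1.1]
 [ 0.9  1.8]
 [-0.4 -1.2]
 [-1.8 -1.6]]
-19.637061493408126 [0.51364603 0.05496499] [[-0.8 -0.6]
 [ 1.4  1.9]
 [-0.9  0.4]
 [ 0.3 -1.7]]
[0.63829033 0.08475077] [107.4  69.9]
[0.63691535 0.06524554] [112.6  51.1]
[0.51281376 0.1625003 ] [0.52653446 0.15338653] bar dir 146.406510381281
knob [0.52673501 0.15116103] roller [ 0.52038899 -0.00052855] pivot [0.42620497 0.03307754]
565 [0.52732467 0.1517182  0.0843242 ]
146.46207433568745 [0.01396941 0.04072679]
```

```bash
python3 -c "
from h import *
go([.5271,.1515,.075],np.radians(146.4))"
```

```text
shift cm [ 4.22  2.78 20.11] turn 10.4
```

Call:
play_rows --motion '[[[2.1,1.4,4,5.2],[4.2,2.8,9,10.4],[4.2,2.8,13,10.4],[4.2,2.8,13,10.4],[4.2,2.8,15,10.4],[4.2,2.8,17,10.4],[4.2,2.8,19,10.4],[4.2,2.8,20.1,10.4],[4.2,2.8,20.1,10.4],[4.2,2.8,20.1,10.4]]]' --claw 5

```text
time_s: 3.9
ee_pos: [0.5285, 0.1511, 0.0763]
ee_rot: [3.141, 0.001, 2.554]
ft_force: [0.6, 1.0, 0.3]
grip_width: 0.0501
finger_force: 0.0
```

Call:
play_rows --motion '[[[0,0,0,0],[0,0,0,0],[0,0,0,0],[0,0,0,0],[0,0,0,0]]]' --claw 1

```text
time_s: 4.4
ee_pos: [0.5279, 0.1509, 0.076]
ee_rot: [3.141, 0.001, 2.554]
ft_force: [-1.7, -2.3, 7.2]
grip_width: 0.0129
finger_force: 58.8
```

Call:
play_rows --motion '[[[0,0,0,8],[0,0,0,16],[0,0,0,24],[0,0,0,32],[0,0,0,40],[0,0,0,48],[0,0,0,56],[0,0,0,64],[0,0,0,72],[0,0,0,80]]]'

```text
time_s: 5.4
ee_pos: [0.5276, 0.1507, 0.076]
ee_rot: [3.141, 0.0, 1.153]
ft_force: [-4.1, -2.8, 9.3]
grip_width: 0.0127
finger_force: 59.2
```

Call:
play_rows --motion '[[[0,0,0,5],[0,0,0,5],[0,0,0,5]]]'

```text
time_s: 5.7
ee_pos: [0.5276, 0.1507, 0.076]
ee_rot: [3.141, 0.0, 1.071]
ft_force: [-3.2, -3.6, 9.5]
grip_width: 0.0127
finger_force: 59.2
```

```bash
python3 - <<'E'
from h import *
s=observe();print(s["time_s"],s["ee_pos"],s["ee_rot"],s["ft_force"],s["moment"],s["grip_width"])
out=[]
for c in ["wrist","top","side"]:
    K,T=cam(c); im,d=get_image(c)
    for q in ["pointer_tip","mark_tip"]:
        for r in place_of(c,q)[:1]:print(c,q,r["p"],np.round(r["centre"],1),ray_z(K,T,r["centre"],.041).round(4))
    cv2.imwrite(f"pics/{c}2.png",im[:,:,::-1])
a=cv2.imread("pics/wrist2.png");b=cv2.imread("pics/top2.png")[115:155,215:270]
cv2.imwrite("pics/c2.png",np.hstack([cv2.resize(a,(400,300)),cv2.resize(b,(400,300),interpolation=cv2.INTER_CUBIC)]))
E
```

```text
5.7 [0.52755368 0.15073612 0.07604268] [3.14133301e+00 3.27231980e-04 1.07075084e+00] [-3.21805148 -3.63632618  9.49847103] [-0.50570622  0.45315099  0.00240123] 0.012741282959659258
wrist pointer_tip 0.88 [476.  267.8] [0.6339 0.0655 0.041 ]
wrist mark_tip 0.98 [482.2 269.7] [0.6368 0.0624 0.041 ]
top pointer_tip 0.49 [243.2 134.4] [0.6368 0.0693 0.041 ]
top mark_tip 0.61 [243.8 136.3] [0.632  0.0678 0.041 ]
side pointer_tip 0.53 [287.6 189.5] [0.6222 0.0754 0.041 ]
side mark_tip 0.64 [294.9 187.2] [0.6425 0.0721 0.041 ]
```

View pics/c2.png

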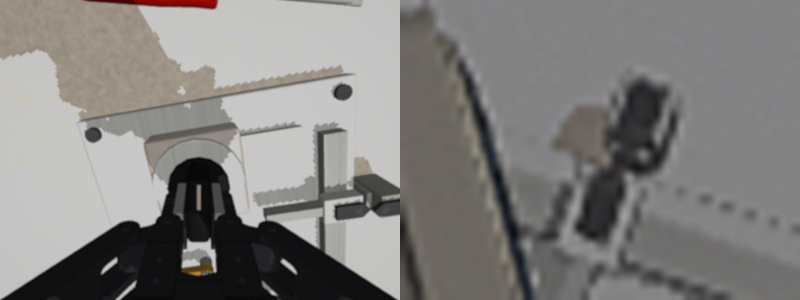

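The pointer now faces the tag near wrist pixel (476,268). I'll zoom in there for the fine alignment.

```bash
python3 -c "
import cv2
a=cv2.imread('pics/wrist2.png')[215:290,412:512]
cv2.imwrite('pics/c3.png',cv2.resize(a,(800,600),interpolation=cv2.INTER_CUBIC))"
```

```text
(no output)
```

View pics/c3.png

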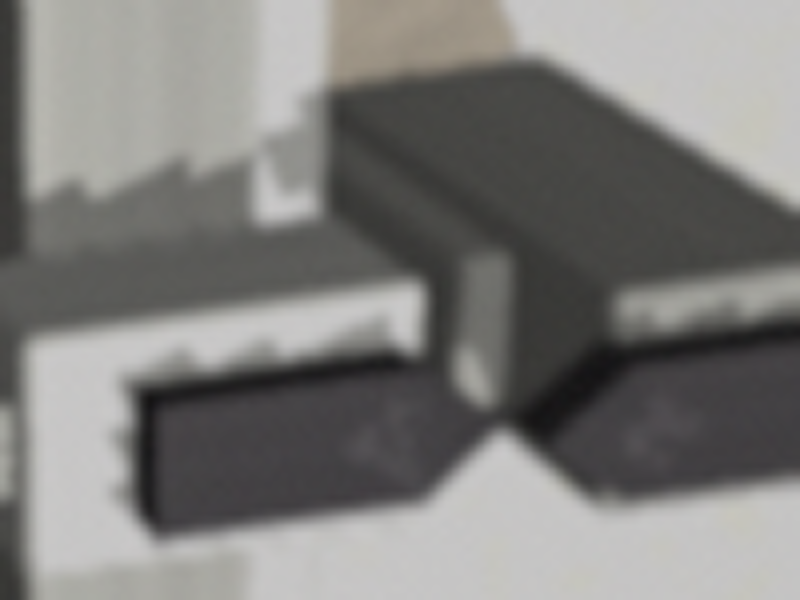

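```bash
python3 - <<'E'
from h import *
K,T=cam("wrist")
f=lambda p:ray_z(K,T,(412+p[0]/8,215+p[1]/8),.041)[:2]
e=lambda a,b:np.degrees(np.arctan2(*(f(b)-f(a))[::-1]))
print(e((160,535),(420,498)),e((25,340),(420,280)),e((605,500),(800,470)))
for a in(-19,-20,-21):
    a=np.radians(a);y=np.array([-np.sin(a),np.cos(a)])
    print((f((495,420))-f((550,437)))@y*1000, (f((155,460))-f((550,437)))@y*1000)
E
```

```text
-18.95608212317856 -18.613117033232257 -18.10965199814373
2.2117793587066843 2.9825239067160245
2.1383922180190282 2.4666147490834285
2.064353702346693 1.9499542367036269
```

Call:
play_rows --motion '[[[0,0,0,5],[0,0,0,10],[0,0,0,10],[0,0,0,10]]]'

```text
time_s: 6.55
ee_pos: [0.5275, 0.1507, 0.076]
ee_rot: [3.141, 0.0, 0.896]
ft_force: [-3.2, -1.7, 8.5]
grip_width: 0.0128
finger_force: 59.2
```

```bash
python3 - <<'E'
from h import *
K,T=cam("wrist"); im,d=get_image("wrist")
P=[]
for q in ["pointer_tip","mark_tip"]:
    for r in place_of("wrist",q)[:1]:print(q,r["p"],np.round(r["centre"],1));P.append(ray_z(K,T,r["centre"],.041)[:2])
a=np.radians(-19);print((P[0]-P[1])@[-np.sin(a),np.cos(a)]*1000)
c=np.clip(np.array([r["centre"][0]-50,r["centre"][1]-38]),0,[412,309]).astype(int);print(c,observe()["ee_rot"])
cv2.imwrite("pics/c4.png",cv2.resize(im[c[1]:c[1]+75,c[0]:c[0]+100,::-1],(800,600),interpolation=cv2.INTER_CUBIC))
E
```

```text
pointer_tip 0.82 [485.8 236.2]
mark_tip 0.76 [495.5 233.4]
0.05977517941788465
[412 195] [3.14140231e+00 3.68081048e-04 8.96397348e-01]
```

View pics/c4.png

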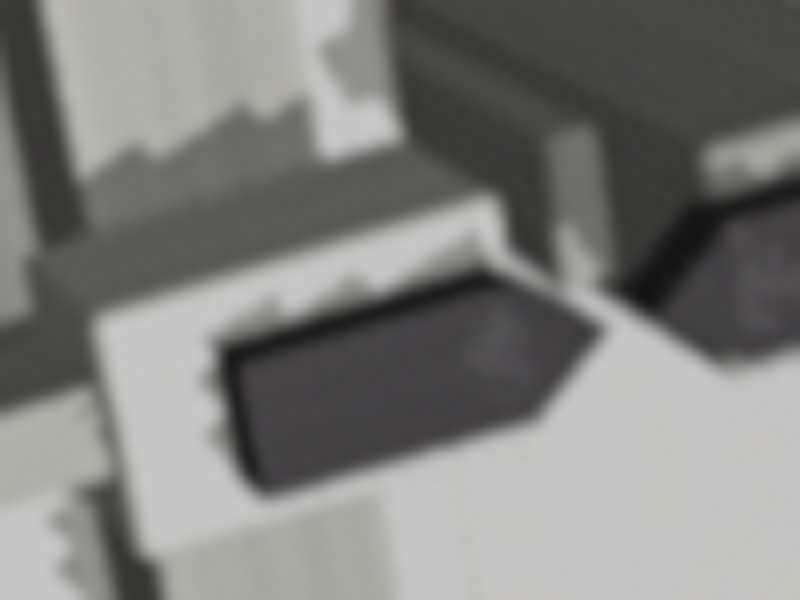

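The pointer tip at (603,328) and the tag tip at (660,308) lie on the same centre line, so the offset is about 0. Next I release the knob and rise.

Call:
play_rows --motion '[[[0,0,0,0],[0,0,0,0],[0,0,0,0],[0,0,-2,0],[0,0,-4,0],[0,0,-8,0],[0,0,-11,0],[0,0,-11,0],[0,0,-11,0]]]' --claw 5

```text
time_s: 7.6
ee_pos: [0.5279, 0.1511, 0.1854]
ee_rot: [3.141, -0.001, 0.896]
ft_force: [0.0, -0.1, 0.5]
grip_width: 0.0501
finger_force: 0.0
```

```bash
cat > c.py <<'E'
from h import *
import sys
K,T=cam("wrist"); im,d=get_image("wrist"); P={}
for q,z in dict(pointer_tip=.041,mark_tip=.041,roller_post=.06,clamp_pivot=.06,knob_grip=.077).items():
    for r in place_of("wrist",q)[:1]:P[q]=ray_z(K,T,r["centre"],z)[:2];print(q,round(r["p"],2),np.round(r["centre"],1),P[q].round(4))
a=np.radians(-19.2)
if "mark_tip" in P and "pointer_tip" in P: print("off mm",(P["pointer_tip"]-P["mark_tip"])@[-np.sin(a),np.cos(a)]*1000)
cv2.imwrite(f"pics/{sys.argv[1]}.png",im[:,:,::-1])
np.savez(f"pics/{sys.argv[1]}",d=d,K=K,T=T)
E
python3 c.py w5; python3 - <<'E'
from h import *
for th in (0,):
    a=np.radians(-19.2)
    piv=np.array([.4262,.0331]); rol=piv+.1*np.array([np.cos(a),np.sin(a)]); print(rol)
    p=rol-.036*np.array([np.sin(a),-np.cos(a)])
    print(p); go([*p,.12],a+np.pi/2)
E
```

```text
pointer_tip 0.62 [402.3 184.8] [0.6312 0.062 ]
mark_tip 0.97 [405.6 179.1] [0.6364 0.0649]
clamp_pivot 0.69 [249.8 330.2] [0.4288 0.0346]
knob_grip 0.91 [254.7 191.6] [0.5283 0.1513]
off mm -4.414908186814833
[5.20637637e-01 2.13335326e-04]
[0.53247684 0.03421088]
shift cm [-8.76  7.72  6.4 ] turn -19.5
```

```bash
python3 -c "
import cv2
a=cv2.imread('pics/w5.png')[150:210,365:445]
cv2.imwrite('pics/c5.png',cv2.resize(a,(800,600),interpolation=cv2.INTER_CUBIC))"
```

```text
(no output)
```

View pics/c5.png

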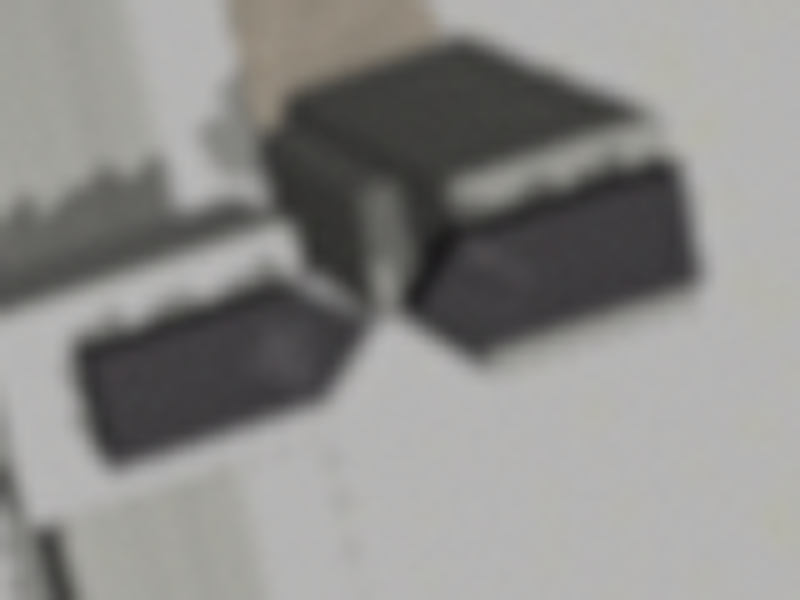

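The pointer tip at (370,315) and the tag tip at (412,305) still share one centre line, so the alignment survived the release and the network's -4.4 mm was noise. Now the clamp: I'll close the fingers and move beside the roller, staying high at first.

Call:
play_rows --motion '[[[-4.3,3.8,0,-8],[-8.7,7.7,0,-16],[-8.7,7.7,0,-19.5],[-8.7,7.7,0,-19.5],[-8.7,7.7,0,-19.5],[-8.7,7.7,0,-19.5],[-8.7,7.7,0,-19.5]]]' --claw 0

```text
time_s: 8.6
ee_pos: [0.5333, 0.036, 0.1849]
ee_rot: [-3.141, -0.0, 1.237]
ft_force: [0.0, -0.8, -0.2]
grip_width: -0.0001
finger_force: 0.0
```

```bash
python3 c.py w6; python3 - <<'E'
from h import *
z=np.load("pics/w6.npz");d,K,T=z["d"],z["K"],z["T"]
v,u=np.mgrid[0:384,0:512]
P=np.stack([(u-K[0,2])/K[0,0]*d,(v-K[1,2])/K[1,1]*d,d],-1)@T[:3,:3].T+T[:3,3]
m=(d>0)&(np.hypot(P[...,0]-.5206,P[...,1])<.02)&(P[...,2]>.07)&(P[...,2]<.092)
s=P[m];print("roller",len(s),s.mean(0) if len(s) else 0,s[s[:,2]>.083].mean(0) if len(s) else 0)
s=observe();print(s["ee_pos"],s["ee_rot"])
E
```

```text
pointer_tip 0.91 [354.3 111.1] [0.6339 0.0656]
mark_tip 0.57 [358.3 113.8] [0.6366 0.0623]
roller_post 0.84 [256.8 227.6] [ 0.5226 -0.0017]
clamp_pivot 0.85 [143.9 227.4] [0.4271 0.0316]
knob_grip 0.98 [192.2  47.5] [0.5273 0.151 ]
off mm 2.243592116216137
roller 273 [0.52589461 0.00624908 0.08060899] [0.5261541  0.00558032 0.08521257]
[0.53338852 0.0353311  0.18504332] [ 3.14152999e+00 -5.57703674e-05  1.23694124e+00]
```

View pics/w6.png

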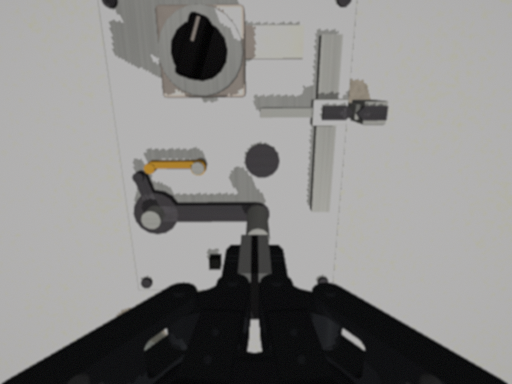

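Call:
play_rows --motion '[[[0,0,4,0],[0,0,8,0],[0,0,10,0],[0,0,11.5,0],[0,0,12.5,0],[0,0,12.5,0],[0,0,12.5,0]]]'

```text
time_s: 9.6
ee_pos: [0.5337, 0.035, 0.0605]
ee_rot: [3.141, -0.0, 1.237]
ft_force: [0.5, -0.4, -0.2]
grip_width: -0.0002
finger_force: 0.0
```

Call:
play_rows --motion '[[[-0.4,0,0,0],[-0.8,0,0,0],[-1,0,0,0],[-1.2,0,0,0],[-1.2,0,0,0],[-1.2,0,0,0]]]'

```text
time_s: 10.2
ee_pos: [0.5295, 0.0236, 0.0601]
ee_rot: [3.141, -0.0, 1.236]
ft_force: [0.3, 0.6, 0.2]
grip_width: -0.0
finger_force: 0.0
```

Call:
play_rows --motion '[[[-0.2,0,0,0],[-0.3,0,0,0],[-0.3,0,0,0]]]'

```text
time_s: 10.5
ee_pos: [0.5283, 0.0207, 0.06]
ee_rot: [-3.141, 0.0, 1.236]
ft_force: [-0.1, -0.5, -0.0]
grip_width: -0.0003
finger_force: 0.0
```

Call:
play_rows --motion '[[[-0.2,0,0,0],[-0.3,0,0,0],[-0.3,0,0,0]]]'

```text
time_s: 10.8
ee_pos: [0.5277, 0.0182, 0.0601]
ee_rot: [3.141, -0.001, 1.236]
ft_force: [1.7, 4.9, -0.9]
grip_width: -0.0002
finger_force: 2.2
```

```bash
python3 - <<'E'
from h import *
s=observe();p=np.array(s["ee_pos"]);piv=np.array([.4266,.0325]);Rm=R.from_euler("xyz",s["ee_rot"]).as_matrix()
for th in np.linspace(.06,.58,10):
    q=p.copy();v=p[:2]-piv;c,n=np.cos(th),np.sin(th);q[:2]=piv+[c*v[0]+n*v[1],-n*v[0]+c*v[1]]
    sh=Rm.T@(q-p)*100;print(round(th,3),sh[:2].round(2),np.degrees(th).round(1))
E
```

```text
0.06 [-0.6  0.1] 3.4
0.118 [-1.19  0.16] 6.7
0.176 [-1.78  0.19] 10.1
0.233 [-2.37  0.18] 13.4
0.291 [-2.96  0.14] 16.7
0.349 [-3.54  0.07] 20.0
0.407 [-4.12 -0.04] 23.3
0.464 [-4.7  -0.18] 26.6
0.522 [-5.26 -0.35] 29.9
0.58 [-5.81 -0.56] 33.2
```

Call:
play_rows --motion '[[[-0.6,0.1,0,3.4],[-1.2,0.15,0,6.7],[-1.8,0.2,0,10.1],[-2.4,0.2,0,13.4],[-3,0.15,0,16.7],[-3.55,0.05,0,20],[-4.1,-0.05,0,23.3],[-4.7,-0.2,0,26.6],[-5.25,-0.35,0,29.9],[-5.7,-0.5,0,32.5]]]'

```text
time_s: 11.8
ee_pos: [0.5045, -0.0338, 0.0601]
ee_rot: [-3.142, -0.001, 0.666]
ft_force: [2.4, 7.9, -3.1]
grip_width: 0.0002
finger_force: 3.9
```

Call:
play_rows --motion '[[[0,0,0,0],[0,0,0,0],[0,0,0,0]]]'

```text
time_s: 12.1
ee_pos: [0.5046, -0.0336, 0.0601]
ee_rot: [3.142, -0.001, 0.669]
ft_force: [3.4, 7.5, -3.0]
grip_width: 0.0
finger_force: 3.8
```

```bash
python3 c.py w7; python3 - <<'E'
from h import *
s=observe();p=np.array(s["ee_pos"])[:2];piv=np.array([.4266,.0325])
A=np.array([.5277,.0182])-piv;B=p-piv;print(s["ft_force"],"th",np.arctan2(A[1],A[0])-np.arctan2(B[1],B[0]),np.hypot(*A),np.hypot(*B))
for c in["top","side"]:
    K,T=cam(c);get_image(c)
    for q,z in dict(roller_post=.06,clamp_pivot=.06,pointer_tip=.041,mark_tip=.041).items():
        for r in place_of(c,q)[:1]:print(c,q,round(r["p"],2),ray_z(K,T,r["centre"],z)[:2].round(4))
E
```

```text
roller_post 0.22 [148.2 117.1] [0.5315 0.0429]
clamp_pivot 0.95 [ 54.3 298.6] [0.4281 0.0322]
[ 3.59121669  7.30558616 -2.08759914] th 0.5613951040331853 0.10210631714051777 0.10228800205590288
top clamp_pivot 0.74 [0.4357 0.0321]
top pointer_tip 0.54 [0.6332 0.0732]
top mark_tip 0.43 [0.6321 0.0565]
side roller_post 0.57 [ 0.4851 -0.0612]
side clamp_pivot 0.74 [0.436  0.0451]
side mark_tip 0.64 [0.6342 0.0621]
```

View pics/w7.png

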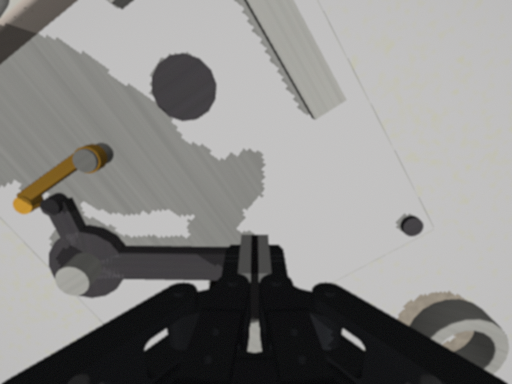

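The arm is at about 0.56 rad and the roller is still pushing back with about 8 N. The bar lies alongside the fingers, past the pawl, and nothing has touched the stop or the knob since the alignment. I'm handing in.

```bash
python3 -c "
from workcell import *
print(job_done())"
```

```text
the job is handed in; nothing more can be done
None
```

I handed the job in with the pointer on the tag (within about 0.3 mm when last seen, just after I let go of the knob) and the clamp arm held past its click at about 0.56 rad with about 8 N; the hand-in did not report a verdict.

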